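Run the wooden ring round the wire track to its buffer

TASK

Lift the keeper clip off the wire track and lay it in the shallow white tray. Then slide the wooden ring along the bent wire, round both bends, without forcing it, and press it gently against the sprung rubber buffer at the far end so that the buffer gives about half of its 14 mm travel, never driving it to its end. Let go so that the ring stays at the buffer, and leave everything else on the table where it is.

Things in the scene. Friction and masses are not known exactly. Their poses are not given: they have to be found in the camera images.
- track: Motor-skills wire track fixed to the table: an 8 mm dark steel wire held level by a post at each end (12 mm rod on a round wooden foot 68 mm across, 18 mm high). Rigid. Nothing but the end posts under the wire. Origin: on the table under the first post, which has a 26 mm wooden ball on top. x: along the first straight, away from that post; y: to the left of it; z up.
- wire_start (a point): Start of the wire's axis, 100 mm above track; same axes. From here, all level: first straight; bend left 60 degrees; straight 40 mm; bend right 60 degrees; last straight, parallel to the first and 75 mm to its left (+y), with the buffer. Bend radius 40 mm. The bent middle was set by hand: the first bend begins anywhere 150 to 230 mm along x, is not measured, and must be felt (or seen).
- ring_mid (a point): Centre of the plain wooden ring threaded on the first straight: 40 mm outside diameter, 16 mm long along the wire, hole 15 mm on an 8 mm wire (3.5 mm play all round; let go, it hangs 3.5 mm below the wire's axis). 30 g. x: the hole's axis, onward along the wire; it turns freely about the wire. A few newtons slide it; over 20 N between ring and track is forcing it.
- keeper_mid (a point): Middle of the loose aluminium clip (60 g, 80 mm high) astride the first straight, blocking the ring. Here on the wire's axis; x along the wire, z up. Two legs straddle the wire, 40 mm down (24 mm along x, 21 mm across y). On top an upright tab, 11 mm thick (y) and 24 mm long (x), 12 to 40 mm above this point: pinch it across y and lift straight up over 45 mm.
- tray: Shallow white plastic tray, fixed, open at the top: 150 mm (its x) by 130 mm (its y), 24 mm high, walls and floor 4 mm. Origin: centre of its underside on the table. The clip may stand or lie in it.
- stop_face (a point): Centre of the front face of the sprung buffer at rest, on the wire's axis near its far end; fixed when the buffer moves. x onward along the wire (the way the buffer is pressed), z up. Buffer: black rubber disc 28 mm across, round the wire; the ring touches it when its centre is 8 mm before this point. Spring about 0.8 N per mm. The end post stands 40 mm beyond.
- buffer (a joint): How far the buffer is pressed in: 0 at rest, 0.014 m at the end of its travel (about 11 N); it springs back slowly.
- bowl: Bystander: white ceramic bowl, 116 mm across, 45 mm high; origin at the centre of its underside.
- bottle: Bystander: white plastic bottle, 72 mm across, 190 mm high; origin at the centre of its underside.
- mug: Bystander: blue mug, 76 mm across, 90 mm high; origin at the centre of its underside.
- spare_ring: Bystander: a thicker loose wooden ring lying on the table, 52 mm across, 18 mm high; origin at the centre of its underside.
- block: Bystander: wooden block 60 x 30 x 30 mm; origin at the centre of its underside.
- disc: Bystander: short wooden cylinder, 40 mm across, 30 mm high; origin at the centre of its underside.
- jar: Bystander: clear plastic jar with a white lid, 70 mm across, 85 mm high; origin at the centre of its underside.
Not all that is in view belongs to the job. What is shaped like the tray but pink is not meant.

How it is judged:
On the way, in this order (a step that is already met when the one before it is completed fails the run):
1. the keeper clip is off the wire and let go in the tray (x of keeper_mid in the frame of tray between -0.071 and 0.071 m and y of keeper_mid in the frame of tray between -0.061 and 0.061 m and z of keeper_mid in the frame of tray below 0.052 m and contact force between the fingers and keeper below 0.05 N), for 0.2 s.
2. the ring has been pressed against the buffer so that it gives at least 3 mm (value of joint buffer above 0.003 m and distance between ring_mid and stop_face below 0.014 m), for 0.2 s.
At the end, for the whole second after the job is handed in: The keeper clip lies or stands at rest in the tray; the ring is let go at rest at the buffer (its centre within 16 mm of the centre of the buffer's resting face, so a gap of at most about 7 mm), the buffer sprung back (less than 4 mm pressed) (x of keeper_mid in the frame of tray between -0.071 and 0.071 m and y of keeper_mid in the frame of tray between -0.061 and 0.061 m and z of keeper_mid in the frame of tray below 0.052 m and distance between ring_mid and stop_face below 0.016 m and contact force between the fingers and ring below 0.05 N and linear speed of ring below 0.05 m/s and linear speed of keeper below 0.02 m/s and value of joint buffer below 0.004 m); the robot touches nothing.
It fails at once if the ring is forced against the track (more than 20 N) (contact force between ring and track above 20 N).
It fails at once if the buffer is driven to its end (more than 12 mm) (value of joint buffer above 0.012 m).
It fails at once if a bystander is moved by more than 20 mm (distance of any of bowl, bottle, mug, spare_ring, block, disc, jar from where it was at the start of the episode above 0.02 m).
It also fails if it takes over 72 s, if anything falls off the work surface, if the arm or the gripper's body presses on something with over 40 N, if the wrist force passes 120 N, or if a joint passes its speed limit or range.

ROBOT

A 6-joint arm with a two-finger parallel gripper is mounted at the origin on the work surface. World frame = base frame: x ahead of the robot, y to its left, z up, the work surface at z = 0. Lengths are in m, angles in rad, forces in N, time in s.
With the tool pointing down it reaches from about 0.325 to 0.9 m from the base axis. Payload 6.1 kg.
Tool frame: the origin (TCP) lies midway between the tips of the shut fingers; the grasp point (between the pads) lies 19 mm behind it; x points along the fingers, y is the direction in which the jaws open and shut, and the axes are right-handed (so a half turn about x gives the same grasp; the last joint's range is limited). The gripper opens to 85 mm and grips with 20 to 120 N. Pads are 22 mm wide; open, the fingers measure 114 mm over their backs; the gripper's body (76 mm by 85 mm) begins 54 mm behind the grasp point. The pads swing forward as they close: fully open they stand 13 mm farther back than shut.
Start: joints at [-1.28, 0.22, 1.526, -0, 1.395, -0.126], TCP at [0.253, -0.571, 0.231] pointing down, gripper open.
Joint ranges: [-2.98, 2.98], [-0.91, 2.08], [0.09, 2.57], [-1.24, 4.39], [0.2, 2.65], [-2.68, 2.68]. Speed limits (rad/s): [2.57, 2.57, 3.01, 3.14, 3.14, 3.14].

INTERFACE

Orientations are given as [roll, pitch, yaw] about the fixed x, y, z axes, in that order (R = Rz(yaw) Ry(pitch) Rx(roll)).
In Python, from plant import movep, move_l, set_joints, gripper_to, hold, inverse_kinematics, observe, get_image, get_calibration, Unreachable, job_done gives the robot as it stands. Calls block until the motion is done:
- movep(position, orientation): joint-space move of the TCP to a pose.
- move_l(position, feed=0.15, rotation=None, max_force=None): straight line of the TCP; rotation=None keeps the orientation; feed is the mean speed in m/s. With max_force (N) it stops when the force on the tool has changed by that much, and returns True; else False.
- set_joints(angles): joint-space move.
- gripper_to(opening, f_grip=None): finger opening in m; f_grip is the grip in N (None keeps the last); returns when the fingers have stopped.
- hold(seconds).
- inverse_kinematics(position, orientation): joint angles nearest the present ones, or None.
- observe(): the state.
- get_image(name): name is "side" or "top" or "wrist"; returns (picture, depth): 384x512x3 uint8, red, green, blue; 384x512 float32, m along the optical axis (not along the pixel's ray), 0 where there is no reading.
- get_calibration(name): a dict with "intrinsics" (3x3 intrinsics, pixels), "world_from_camera" (4x4, takes a point from camera to world coordinates). Camera axes: x right, y down, z forward; pixel columns grow to the right and rows downward; lengths in m; the calibration is good to about 2 mm. A picture is of the moment at which its call begins: read the wrist's pose just before it. get_calibration takes no time and is no camera call; for the wrist camera it gives the pose at the moment of the call.
A pose or a line that the arm cannot do raises Unreachable and nothing moves.
- job_done(): hands the job in, once; it reports no verdict.
The state is a dict: "time_s": time; "q": joint angles; "joint_velocities": joint speeds; "joint_torque": joint torques, N m; "eef_pos": TCP position; "tcp_rot": TCP orientation; "ft_force": force on the tool from outside, world axes, zero at the start; "torque": the same for the moment, N m; "opening": finger opening in m.
Only numpy, scipy, OpenCV 4.12 (cv2) and the standard library are available. Lean on these libraries where they do the work, as an engineer would, in place of code of your own. Each camera call takes 0.05 s, during which the arm holds its last target. There are 200 camera calls.

## Working session

There is one attempt and no reset: what is moved stays moved. The work goes in short steps, each a Python script; the robot and the scene stay as the last script left them, time stands still between calls to the robot, and variables do not carry over. Pictures are saved under pics/ and viewed, about 8 in all and at most 12, crops included, and the job is handed in when it is done.

```bash
mkdir -p pics; cat > h.py <<'E'
import numpy as np, cv2
from plant import *
def snap(n,f=None):
    c=get_calibration(n); im,d=get_image(n)
    if f: cv2.imwrite('pics/'+f,im[:,:,::-1])
    return im,d,c
def pts(d,c):
    K=c['intrinsics'];T=np.array(c['world_from_camera']);v,u=np.indices(d.shape)
    P=np.stack([(u-K[0][2])/K[0][0]*d,(v-K[1][2])/K[1][1]*d,d],-1)
    return P@T[:3,:3].T+T[:3,3]
def ray(c,u,v,z):
    K=c['intrinsics'];T=np.array(c['world_from_camera'])
    r=T[:3,:3]@np.array([(u-K[0][2])/K[0][0],(v-K[1][2])/K[1][1],1]);o=T[:3,3]
    return o+r*(z-o[2])/r[2]
E
python3 - <<'E'
from h import *
for n in('top','side'):
    im,d,c=snap(n,n+'0.png');np.savez(n+'0.npz',im=im,d=d,K=c['intrinsics'],T=c['world_from_camera'])
    print(n,np.round(c['world_from_camera'],3).tolist(),c['intrinsics'][0])
s=observe();print(s['eef_pos'],s['tcp_rot'],s['opening'],s['time_s'])
E
```

```text
top [[0.044, -0.976, 0.215, 0.25], [-0.999, -0.043, 0.013, 0.03], [-0.003, -0.216, -0.976, 1.338], [0.0, 0.0, 0.0, 1.0]] [378.27562695   0.         258.87353507]
side [[-0.94, -0.158, 0.303, 0.227], [-0.341, 0.447, -0.827, 0.915], [-0.004, -0.88, -0.474, 0.596], [0.0, 0.0, 0.0, 1.0]] [365.38275896   0.         251.77317026]
[ 0.25285664 -0.57097989  0.23029957] [-1.71011627  1.56904844  1.84825995] 0.08529047595890994 0.1
```

View pics/top0.png

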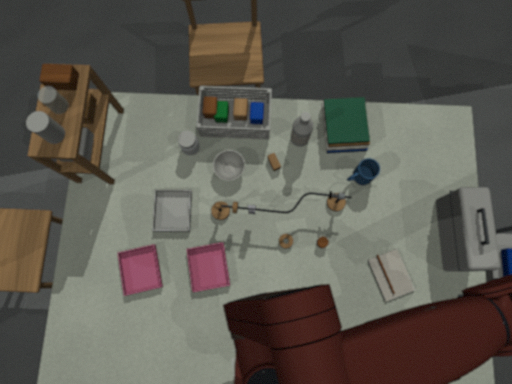

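View pics/side0.png

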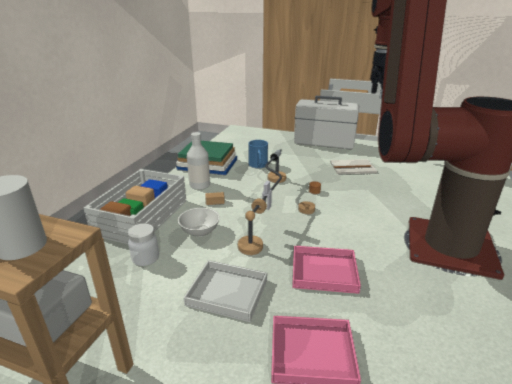

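```bash
python3 - <<'E'
from h import *
a=np.load('top0.npz');im,d=a['im'],a['d'];c=dict(intrinsics=a['K'],world_from_camera=a['T'])
for n,u,v,z in[('ball',220,211,.1),('ring',235,208,.1),('keep',252,209,.135),('post2',336,197,.1),('bend1',290,211,.1),('bend2',305,195,.1),('tray',172,211,.012)]:
    print(n,ray(c,u,v,z).round(3),pts(d,c)[v,u].round(3))
P=pts(d,c);m=(P[...,2]>.085)&(P[...,2]<.112)&(P[...,0]>.3)&(P[...,0]<.6)&(abs(P[...,1])<.35)
v,u=np.where(m);print(m.sum());
for k in range(0,len(u),max(1,len(u)//25)):print(u[k],v[k],P[v[k],u[k]].round(3))
s=get_calibration('wrist');T=np.array(s['world_from_camera']);print(T.round(3).tolist(),s['intrinsics'][0])
cv2.imwrite('pics/topz.png',cv2.resize(im[90:300,140:400,::-1],None,fx=3,fy=2.85,interpolation=cv2.INTER_CUBIC))
# wrist camera offset in tool frame
from scipy.spatial.transform import Rotation as R
o=observe();Rt=R.from_euler('xyz',o['tcp_rot']).as_matrix();print('Rt',Rt.round(3).tolist());print('off',(Rt.T@(T[:3,3]-o['eef_pos'])).round(3),(Rt.T@T[:3,:3]).round(3).tolist())
E
```

```text
ball [0.481 0.174 0.1  ] [0.25  0.03  1.338]
ring [0.493 0.124 0.1  ] [0.491 0.123 0.113]
keep [0.485 0.067 0.135] [0.487 0.067 0.125]
post2 [ 0.546 -0.212  0.1  ] [ 0.543 -0.21   0.11 ]
bend1 [ 0.491 -0.059  0.1  ] [ 0.49  -0.059  0.104]
bend2 [ 0.548 -0.108  0.1  ] [ 0.547 -0.108  0.102]
tray [0.49  0.355 0.012] [0.492 0.358 0.   ]
433
330 191 [ 0.564 -0.191  0.105]
318 193 [ 0.556 -0.151  0.105]
310 194 [ 0.552 -0.125  0.1  ]
327 194 [ 0.553 -0.181  0.105]
306 195 [ 0.549 -0.112  0.098]
337 195 [ 0.552 -0.215  0.104]
335 196 [ 0.549 -0.209  0.101]
328 197 [ 0.546 -0.186  0.093]
348 197 [ 0.547 -0.252  0.103]
342 198 [ 0.541 -0.231  0.108]
298 200 [ 0.53  -0.085  0.101]
299 202 [ 0.524 -0.089  0.097]
218 204 [0.502 0.181 0.11 ]
226 205 [0.502 0.155 0.101]
228 206 [0.499 0.148 0.102]
223 207 [0.495 0.165 0.101]
244 207 [0.498 0.095 0.101]
243 208 [0.493 0.097 0.104]
255 209 [0.492 0.057 0.103]
248 210 [0.486 0.08  0.11 ]
268 210 [0.491 0.014 0.103]
248 211 [0.484 0.08  0.106]
275 211 [ 0.488 -0.009  0.105]
232 212 [0.478 0.133 0.105]
276 212 [ 0.485 -0.013  0.104]
253 213 [0.482 0.064 0.085]
[[0.404, -0.877, -0.26, 0.318], [-0.915, -0.388, -0.113, -0.542], [-0.002, 0.284, -0.959, 0.373], [0.0, 0.0, 0.0, 1.0]] [343.08472551   0.         254.19965661]
Rt [[-0.0, 0.405, -0.914], [0.002, -0.914, -0.405], [-1.0, -0.002, -0.0]]
off [-0.143 -0.    -0.072] [[0.0, -0.284, 0.959], [1.0, -0.001, -0.0], [0.001, 0.959, 0.284]]
```

View pics/topz.png

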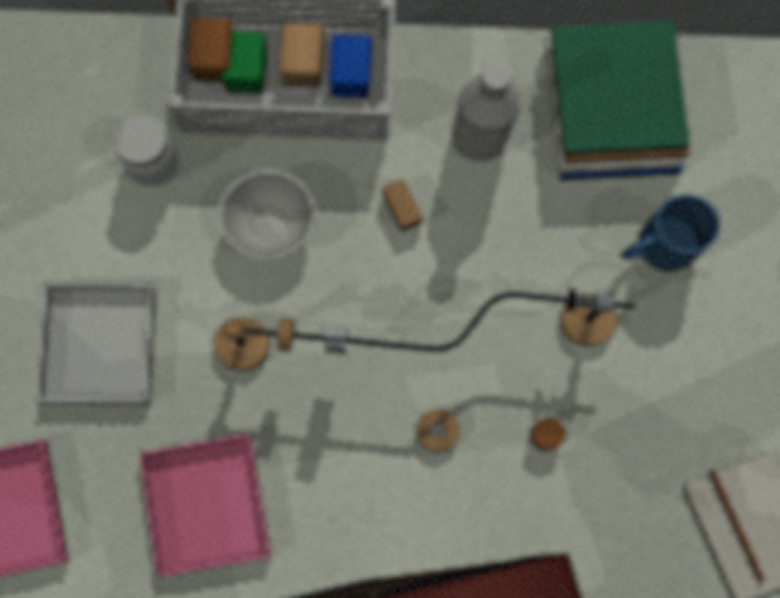

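```bash
cat >> h.py <<'E'
from scipy.spatial.transform import Rotation as R
def tool(h):  # tool down, tool z along heading h (rad)
    z=np.array([np.cos(h),np.sin(h),0]);x=np.array([0,0,-1.]);
    return R.from_matrix(np.stack([x,np.cross(z,x),z],1)).as_euler('xyz').tolist()
E
python3 - <<'E'
from h import *
movep([.52,.035,.387],tool(-np.pi/2));o=observe()
im,d,c=snap('wrist','w1.png');np.savez('w1.npz',im=im,d=d,K=c['intrinsics'],T=c['world_from_camera'])
print(o['eef_pos'],o['q'],o['time_s'],o['ft_force'])
E
```

```text
[0.52004258 0.03421691 0.38660106] [-8.55390262e-02 -8.45867555e-02  1.56132266e+00 -2.36119222e-04
  1.66548018e+00 -8.41638526e-02] 2.5167 [-0.84064142 -1.12970539 -0.09170767]<sys>:0: UserWarning: Gimbal lock detected. Setting third angle to zero since it is not possible to uniquely determine all angles.
```

View pics/w1.png

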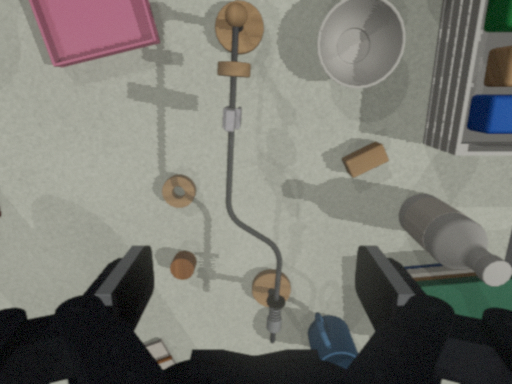

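```bash
cat >> h.py <<'E'
def path(p0,h,s,n=2000,L=.5):
    """dense wire polyline: arclength, xy, heading"""
    A=np.pi/3;r=.04;st=np.linspace(0,L,n);a=r*A
    k=np.where((st>s)&(st<s+a),1/r,0)-np.where((st>s+a+.04)&(st<s+2*a+.04),1/r,0)
    th=h+np.concatenate([[0],np.cumsum((k[1:]+k[:-1])/2*np.diff(st))])
    xy=np.array(p0)+np.concatenate([[[0,0]],np.cumsum(np.stack([np.cos(th),np.sin(th)],1)[:-1]*np.diff(st)[:,None],0)])
    return st,xy,th
E
python3 - <<'E'
from h import *
from scipy.optimize import least_squares
from scipy.spatial import cKDTree
a=np.load('w1.npz');im,d=a['im'],a['d'];c=dict(intrinsics=a['K'],world_from_camera=a['T'])
g=im.max(2).astype(int);rows=[];
for v in range(30,345):
    seg=np.where(g[v,205:300]<85)[0]+205
    if len(seg) and (v%6==0 or 285<v<335): print(v,seg.min(),seg.max(),len(seg),end=' | ')
    if 40<v<288 and 3<=len(seg)<30 and not(60<v<80) and not(103<v<134) : rows.append((seg.mean(),v))
print()
W=np.array([ray(c,u,v,.1)[:2] for u,v in rows])
def res(p):
    st,xy,th=path([p[0],.174],p[1],p[2]);t=cKDTree(xy);_,i=t.query(W);dd=W-xy[i]
    return -dd[:,0]*np.sin(th[i])+dd[:,1]*np.cos(th[i])
f=least_squares(res,[.5,-1.6,.2],loss='soft_l1',f_scale=.001,diff_step=1e-3);print(f.x,np.abs(res(f.x)).mean())
r=res(f.x)
for k in range(0,len(rows),12):print(rows[k],W[k].round(4),round(r[k]*1e3,2),end=' ; ')
print()
# ball, ring, keeper, tray
for n,u,v,z in[('ball',236,12,.1),('ringfront',234,61,.12),('ringback',234,76,.12),('keepTop',232,108,.14),('keepTop2',232,118,.14),('buf',276,293,.1)]:print(n,ray(c,u,v,z).round(4))
P=pts(d,c)
for v,u in[(69,234),(62,234),(75,234),(112,232),(116,232),(124,232),(150,231),(296,276),(300,276)]:print(v,u,P[v,u].round(4),im[v,u])
E
```

```text
30 232 241 10 | 36 233 237 5 | 42 232 236 5 | 48 232 236 5 | 54 232 236 5 | 60 232 236 5 | 78 231 234 4 | 84 231 234 4 | 90 231 233 3 | 96 231 233 3 | 102 230 232 3 | 138 229 229 1 | 168 228 228 1 | 174 228 228 1 | 198 227 227 1 | 210 228 228 1 | 252 276 276 1 | 258 278 278 1 | 264 278 279 2 | 270 276 279 4 | 282 276 277 2 | 286 276 277 2 | 287 276 276 1 | 288 275 276 2 | 289 269 276 8 | 290 269 276 8 | 291 268 275 8 | 292 269 276 8 | 293 269 275 7 | 294 269 275 7 | 295 269 275 7 | 296 269 281 11 | 297 268 282 13 | 298 268 283 15 | 299 267 283 17 | 300 267 284 18 | 301 267 284 18 | 302 268 284 17 | 303 268 284 17 | 304 268 283 16 | 305 269 283 15 | 306 269 282 14 | 307 270 281 12 | 308 270 280 11 | 309 273 278 6 | 310 270 270 1 | 316 269 269 1 | 317 269 269 1 | 318 268 268 1 | 333 271 272 2 | 334 271 273 3 | 336 271 273 3 | 
[ 0.49608478 -1.60245279  0.20039199] 0.001055430073653952
(np.float64(234.0), 41) [0.4962 0.1565] 0.67 ; (np.float64(234.5), 53) [0.4965 0.1435] 1.42 ; (np.float64(232.5), 84) [0.4935 0.1088] -0.52 ; (np.float64(277.5), 270) [ 0.5517 -0.1416] -8.67 ; 
ball [0.499  0.1869 0.1   ]
ringfront [0.4969 0.1334 0.12  ]
ringback [0.4966 0.1174 0.12  ]
keepTop [0.4949 0.0832 0.14  ]
keepTop2 [0.4946 0.0723 0.14  ]
buf [ 0.5502 -0.1787  0.1   ]
69 234 [0.4966 0.125  0.1175] [145 122  91]
62 234 [0.4966 0.1327 0.1153] [133 110  84]
75 234 [0.4964 0.1186 0.1165] [129 109  85]
112 232 [0.4949 0.079  0.1422] [159 157 157]
116 232 [0.4948 0.0746 0.1418] [160 158 159]
124 232 [0.4945 0.0657 0.1404] [163 161 162]
150 231 [0.4903 0.0298 0.1049] [92 92 89]
296 276 [ 0.5499 -0.1806  0.1045] [89 88 86]
300 276 [ 0.5501 -0.188   0.1034] [72 71 67]
```

```bash
python3 -c "
import cv2
a=cv2.imread('pics/w1.png');b=cv2.resize(a[40:140,195:275],None,fx=5,fy=5,interpolation=2);c=cv2.resize(a[250:350,236:316],None,fx=5,fy=5,interpolation=2)
cv2.imwrite('pics/w1z.png',cv2.hconcat([b,c]))"
```

```text
(no output)
```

View pics/w1z.png

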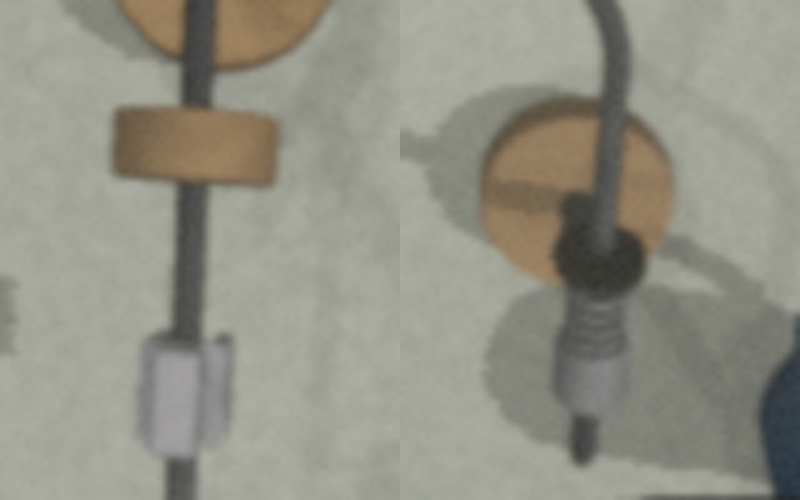

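```bash
cat > fit.py <<'E'
from h import *
from scipy.optimize import least_squares
from scipy.spatial import cKDTree
a=np.load('w1.npz');im,d=a['im'],a['d'];c=dict(intrinsics=a['K'],world_from_camera=a['T'])
P=pts(d,c);g=im.max(2)
m=((g<118)&(P[...,2]>.075)&(P[...,2]<.125)&(P[...,1]>-.17)&(P[...,1]<.165)).astype(np.uint8)
m[:,:205]=0;m[:,300:]=0;m[58:80]=0;m[100:134]=0
n,l,st,_=cv2.connectedComponentsWithStats(m)
m=np.isin(l,[i for i in range(1,n) if st[i,4]>40])
v,u=np.where(m);W=np.array([ray(c,x,y,.101)[:2] for x,y in zip(u,v)])
def res(p):
    s,xy,th=path([p[0],.174],p[1],p[2]);i=cKDTree(xy).query(W)[1];dd=W-xy[i]
    return -dd[:,0]*np.sin(th[i])+dd[:,1]*np.cos(th[i])
f=least_squares(res,[.497,-1.6,.2],diff_step=1e-3);r=res(f.x);print(len(u),f.x,np.abs(r).mean(),np.abs(r).max())
for lo in range(30,300,20):
    k=(v>=lo)&(v<lo+20)
    if k.any():print(lo,k.sum(),W[k].mean(0).round(4),(r[k].mean()*1e3).round(2),P[v[k],u[k],2].mean().round(4))
for vv in(298,300,302):print(ray(c,276,vv,.1).round(4))
# tray
a=np.load('top0.npz');im,d=a['im'],a['d'];c=dict(intrinsics=a['K'],world_from_camera=a['T'])
print('tray corners',[ray(c,140+x/3,90+y/2.85,z).round(3).tolist() for x,y,z in[(47,288,.024),(156,288,.024),(153,402,.024),(41,402,.024)]])
E
python3 fit.py
```

```text
1213 [ 0.49797243 -1.63446803  0.21134868] 0.00178763067947681 0.003973484524317725
30 109 [0.4971 0.1566] 0.23 0.1036
50 54 [0.496  0.1429] 0.01 0.1034
70 60 [0.4936 0.1082] -0.23 0.1035
90 59 [0.4933 0.0967] 0.3 0.1035
130 90 [0.4895 0.0403] 0.02 0.1034
150 108 [0.488  0.0166] 0.06 0.1035
170 104 [ 0.4864 -0.0098] 0.11 0.1035
190 103 [ 0.4849 -0.0368] 0.01 0.1035
210 148 [ 0.4975 -0.0667] 0.15 0.1033
230 173 [ 0.5313 -0.0931] -0.33 0.1035
250 101 [ 0.5523 -0.1245] -0.3 0.1034
270 104 [ 0.5521 -0.1556] -0.13 0.1034
[ 0.5503 -0.187   0.1   ]
[ 0.5504 -0.1903  0.1   ]
[ 0.5504 -0.1937  0.1   ]
tray corners [[0.557, 0.418, 0.024], [0.563, 0.288, 0.024], [0.419, 0.279, 0.024], [0.414, 0.41, 0.024]]
```

```bash
cat > k.py <<'E'
from h import *
a=np.load('w1.npz');im,d=a['im'],a['d'];c=dict(intrinsics=a['K'],world_from_camera=a['T']);P=pts(d,c)
m=(P[...,2]>.136)&(P[...,2]<.15)&(abs(P[...,0]-.494)<.03)&(abs(P[...,1]-.07)<.04)
k=P[m];print(m.sum(),k.mean(0),k.min(0),k.max(0))
kx,ky=(k.min(0)+k.max(0))[:2]/2
h=-1.634;px=.498-(.174-ky)*.0637   # wire x at that y
print('axis x',px,'tab',kx,ky)
kx=(kx+px)/2
movep([kx,ky,.19],tool(h));gripper_to(.04,20)
print(move_l([kx,ky,.115],feed=.08,max_force=6))
gripper_to(0,40);o=observe();print(o['eef_pos'],o['opening'],o['ft_force'],o['time_s'])
move_l([kx,ky,.20],feed=.08);o=observe();print(o['opening'],o['ft_force'],o['time_s'])
move_l([.487,.349,.20],feed=.2)
print(move_l([.487,.349,.063],feed=.1,max_force=5));o=observe();print(o['eef_pos'],o['opening'],o['ft_force'])
snap('side','s1.png')
E
python3 -W ignore k.py
```

```text
212 [0.49176512 0.06960554 0.13984925] [0.48640879 0.05754098 0.13755195] [0.4970647  0.08098402 0.14219446]
axis x 0.4913282211662322 tab 0.4917367427841849 0.0692624986849643
False
[0.49198257 0.06926473 0.11562449] 0.009925193303346765 [-0.36142511  0.22552833  3.01802641] 5.3583
0.010291537123525176 [-0.14081283 -0.16139104 -1.057728  ] 6.575
False
[0.4876334  0.34935147 0.06391702] 0.010366327554387137 [ 0.24486447  0.14734793 -1.80357125]
```

View pics/s1.png

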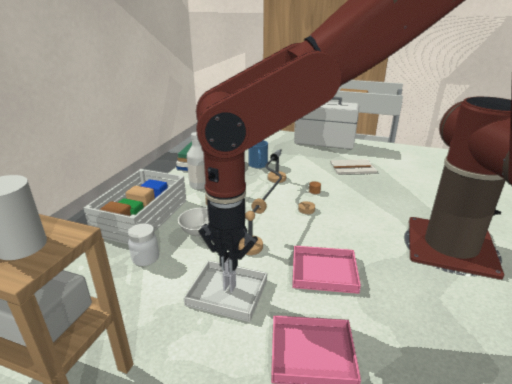

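```bash
cat > r.py <<'E'
from h import *
a=np.load('w1.npz');im,d=a['im'].astype(int),a['d'];c=dict(intrinsics=a['K'],world_from_camera=a['T']);P=pts(d,c)
m=(im[...,2]>im[...,0]+25)&(P[...,2]>.03)&(P[...,2]<.1)&(P[...,1]<-.12)
q=P[m];print('mug',m.sum(),q.min(0).round(3),q.max(0).round(3))
for y in np.arange(-.15,-.30,-.02):
    s=q[abs(q[:,1]-y)<.01]
    if len(s):print(round(y,2),s[:,0].min().round(3),s[:,2].max().round(3),end=' ; ')
print(move_l([.487,.349,.058],feed=.05,max_force=3));gripper_to(.04,20);hold(.2)
o=observe();print(o['eef_pos'],o['ft_force'],o['opening'])
move_l([.487,.349,.2],feed=.15)
snap('wrist','w2.png')
movep([.4951,.1254,.15],tool(-1.634));gripper_to(.06,20);o=observe();print(o['eef_pos'],o['ft_force'],o['time_s'])
snap('wrist','w3.png')
cv2.imwrite('pics/w23.png',cv2.hconcat([cv2.resize(cv2.imread('pics/w%d.png'%i),None,fx=.78,fy=.78) for i in(2,3)]))
E
python3 -W ignore r.py
```

```text
mug 715 [ 0.618 -0.361  0.03 ] [ 0.893 -0.199  0.092]
-0.19 0.893 0.07 ; -0.25 0.623 0.057 ; -0.27 0.621 0.079 ; -0.29 0.627 0.092 ; False
[0.48690965 0.34897289 0.05786449] [ 0.37398811 -0.03041058  0.50723999] 0.039897501372913265
[0.49520001 0.12623404 0.15014787] [ 0.17265278 -1.07597921  0.23990898] 12.9333
```

View pics/w23.png

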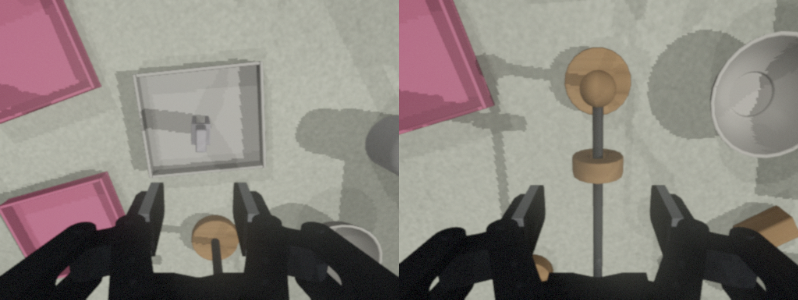

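```bash
cat > g.py <<'E'
from h import *
h=-1.634;x,y=.4951,.1254
F=lambda:np.array(observe()['ft_force'])
print(move_l([x,y,.075],feed=.06,max_force=6));f0=F()
gripper_to(0.0,20);o=observe();print('op',o['opening'],o['eef_pos'],'df',(F()-f0).round(2))
move_l([x,y,.0785],feed=.02);f1=F();print('lift',(f1-f0).round(2))
n=np.array([-np.sin(h),np.cos(h),0]);e=[]
p=np.array([x,y,.0785])
for sg in(1,-1):
    hit=move_l((p+sg*.007*n).tolist(),feed=.012,max_force=2);q=np.array(observe()['eef_pos']);e.append((q-p)@n);print(sg,hit,round(e[-1]*1e3,2),(F()-f1).round(2),q[2].round(4))
    move_l(p.tolist(),feed=.03)
for sg in(1,-1):
    hit=move_l((p+[0,0,sg*.007]).tolist(),feed=.012,max_force=2);q=np.array(observe()['eef_pos']);print('z',sg,hit,((q-p)[2]*1e3).round(2),(F()-f1).round(2))
    move_l(p.tolist(),feed=.03)
print('mid lateral mm',sum(e)*500,observe()['time_s'])
E
python3 -W ignore g.py
```

```text
False
op 0.03857414698160059 [0.49544735 0.12544414 0.0754572 ] df [-0.26  0.85  2.61]
lift [ 0.92  0.48 -0.17]
1 True 3.41 [-1.61 -0.41 -0.74] 0.0778
-1 True -3.32 [0.94 0.37 1.44] 0.0784
z 1 True 3.73 [-0.78 -0.88  0.31]
z -1 True -3.09 [-1.22 -0.18  4.49]
mid lateral mm 0.04156726730696644 17.75
```

```bash
cat > m.py <<'E'
from h import *
st,xy,th=path([.498,.174],-1.6345,.2113,n=5001,L=.5)
at=lambda s:(np.interp(s,st,xy[:,0]),np.interp(s,st,xy[:,1]),np.interp(s,st,th))
F=lambda:np.array(observe()['ft_force'])
f0=F();z=.0788
S=[.195]+list(np.arange(.205,.345,.007))+[.36]
for i,s in enumerate(S):
    x,y,h=at(s);hit=move_l([x,y,z],feed=.06 if i==0 else .025,rotation=tool(h),max_force=5)
    f=F()-f0;lat=f@[-np.sin(h),np.cos(h),0];ax=f@[np.cos(h),np.sin(h),0]
    print(round(s,3),hit,'lat %.2f ax %.2f z %.2f'%(lat,ax,f[2]))
    if hit:break
o=observe();print(o['eef_pos'],(x,y,h),o['opening'],o['time_s'])
E
python3 -W ignore m.py
```

```text
0.195 False lat -1.26 ax -0.66 z -1.81
0.205 False lat -0.76 ax 0.13 z -0.92
0.212 False lat -2.35 ax 0.12 z -0.04
0.219 False lat -1.27 ax -0.12 z 0.05
0.226 False lat -1.18 ax -1.75 z 0.51
0.233 False lat -1.60 ax -1.53 z -0.21
0.24 False lat -1.25 ax -0.29 z -0.55
0.247 False lat -0.25 ax -0.49 z 0.47
0.254 False lat -0.25 ax -1.06 z -1.02
0.261 False lat -0.16 ax -0.79 z -0.45
0.268 False lat -0.86 ax -0.90 z 0.03
0.275 False lat 1.02 ax 0.07 z -0.18
0.282 False lat 0.04 ax -1.50 z 0.06
0.289 False lat -0.69 ax -1.03 z -0.38
0.296 False lat -0.94 ax -0.41 z -0.29
0.303 False lat -0.61 ax -0.98 z 0.16
0.31 False lat -0.41 ax -0.61 z -0.29
0.317 False lat -0.47 ax -0.77 z 0.18
0.324 False lat -0.53 ax 0.02 z -0.51
0.331 False lat -1.63 ax -0.52 z -0.20
0.338 False lat -0.53 ax -0.22 z 0.62
0.36 False lat -0.68 ax -1.67 z -0.13
[ 0.55176673 -0.15544806  0.07876274] (np.float64(0.5517960899369981), np.float64(-0.15557686957443867), np.float64(-1.6345000000000005)) 0.03868091939616913 30.1583
```

```bash
cat > p.py <<'E'
from h import *
st,xy,th=path([.498,.174],-1.6345,.2113,n=5001,L=.5);h=-1.6345;t=np.array([np.cos(h),np.sin(h),0])
at=lambda s:[np.interp(s,st,xy[:,0]),np.interp(s,st,xy[:,1]),.0788]
def F():
    a=[]
    for _ in range(12):a.append(observe()['ft_force']);hold(.02)
    return np.mean(a,0)@t
move_l(at(.372),feed=.03,max_force=4);f0=F();s=.372
while s<.402:
    s+=.0015;hit=move_l(at(s),feed=.015,max_force=7);f=f0-F();y=observe()['eef_pos'][1];print('%.4f y %.4f f %.2f'%(s,y,f),hit)
    if f>4.6 or hit:break
print(observe()['time_s'],observe()['opening'])
snap('wrist','w4.png');snap('side','s2.png')
E
python3 -W ignore p.py
```

```text
0.3735 y -0.1690 f 0.14 False
0.3750 y -0.1706 f 0.09 False
0.3765 y -0.1720 f 0.27 False
0.3780 y -0.1735 f 0.14 False
0.3795 y -0.1750 f 0.22 False
0.3810 y -0.1765 f 0.16 False
0.3825 y -0.1780 f 0.27 False
0.3840 y -0.1795 f 0.02 False
0.3855 y -0.1810 f 0.17 False
0.3870 y -0.1825 f 1.25 False
0.3885 y -0.1840 f 2.41 False
0.3900 y -0.1855 f 3.75 False
0.3915 y -0.1869 f 5.06 False
36.7583 0.03844388893442615
```

```bash
cat > q.py <<'E'
from h import *
exec(open('p.py').read().split('move_l(at(.372)')[0].split('\n',1)[1])
move_l(at(.3925),feed=.01,max_force=5);hold(.4);print('eef',observe()['eef_pos'],F())
move_l(at(.3866),feed=.02);hold(1.0);print('back',F())
p=at(.3866);p[2]-=.0035;move_l(p,feed=.02)
gripper_to(.058,20);hold(.8);o=observe();print(o['opening'],o['ft_force'])
move_l(p[:2]+[.19],feed=.08)
move_l([p[0],p[1]+.10,.30],feed=.15)
snap('wrist','w5.png');snap('side','s3.png')
im,d,c=snap('wrist');np.savez('w5.npz',im=im,d=d,K=c['intrinsics'],T=c['world_from_camera'])
a=cv2.imread('pics/w5.png');b=cv2.resize(cv2.imread('pics/s3.png')[120:320,170:370],(384,384),interpolation=2);cv2.imwrite('pics/fin.png',cv2.resize(cv2.hconcat([a,b]),None,fx=.88,fy=.88))
P=pts(d,c);i=im.astype(int);m=(i[...,0]>i[...,2]+25)&(P[...,2]>.09)&(P[...,2]<.125);q=P[m];print(m.sum(),q.min(0),q.max(0),np.median(q,0));print(observe()['time_s'])
E
python3 -W ignore q.py
```

```text
eef [ 0.54972837 -0.18780954  0.07878383] -5.111214359127797
back -0.9230872524737985
0.05826923735429201 [-0.14759588  0.62395153  0.23289142]
728 [ 0.53070501 -0.21085354  0.09030302] [ 0.56984349 -0.17121571  0.11768766] [ 0.54962442 -0.17731479  0.11131566]
43.675
```

View pics/fin.png

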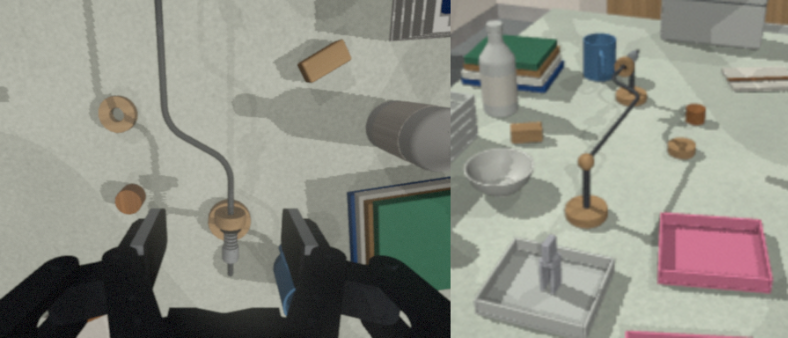

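```bash
python3 -W ignore - <<'E'
from h import *
a=np.load('w5.npz');im,d=a['im'],a['d'];c=dict(intrinsics=a['K'],world_from_camera=a['T']);P=pts(d,c)
m=(P[...,2]>.107)&(P[...,2]<.125)&(abs(P[...,0]-.55)<.012)&(P[...,1]<-.14)&(P[...,1]>-.24);q=P[m];i=im.astype(int)[m]
w=i[:,0]>i[:,2]+25
print(w.sum(),np.percentile(q[w,1],[2,50,98]).round(4))
cv2.imwrite('pics/z5.png',cv2.resize(im[215:315,220:300,::-1],None,fx=6,fy=6,interpolation=cv2.INTER_CUBIC))
E
```

```text
388 [-0.1906 -0.1791 -0.1722]
```

View pics/z5.png

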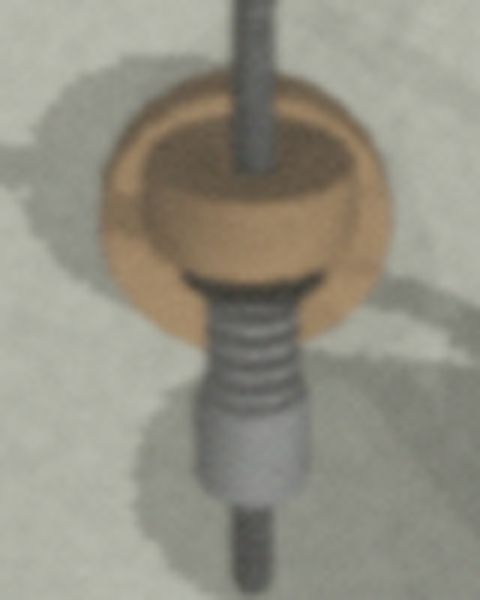

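The ring sits directly against the black buffer disc, and its measured centre (y ≈ -0.181) matches the contact point I felt. The job is ready to hand in.

```bash
python3 -c "
from plant import *
job_done();print(observe()['time_s'])"
```

```text
the job is handed in; nothing more can be done
the job is handed in; nothing more can be done
```

The job is done and handed in at about 44 s of the 72 s allowed; no verdict was reported.

- **Keeper clip:** I lifted it straight up off the wire and let it go in the white tray. The last side picture shows it still standing near the middle of the tray.
- **Ring along the wire:** I centred the ring by feeling its play on the straight (0.04 mm off sideways). I then turned the gripper with the wire through both bends. The tool force at each waypoint stayed around 1–2 N, with one sideways reading of 2.35 N. The 5 N stop I had set never tripped.
- **Buffer:** Contact came where the camera had put it. From there I pressed about 6–7 mm of the 14 mm travel, with the axial force about 5 N above its free reading. I backed off to under 1 mm before letting go.
- **Final check:** The close-up shows the ring resting directly against the buffer disc, and the measured ring centre (y ≈ -0.181) matches the contact point I felt. The gripper is clear of everything, and the bystanders visible in the last pictures look where they were; I did not measure them.

No check failed or disagreed. The buffer's press depth comes from arm position and force, since the joint itself cannot be read.

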